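# Raise the label head by one turn of the hand wheel

## Robot

A 7-joint arm with a two-finger parallel gripper is mounted at the origin on the work surface. World frame = base frame: x ahead of the robot, y to its left, z up, the work surface at z = 0. Lengths are in m, angles in rad, forces in N, time in s.
With the tool pointing down it reaches from about 0.425 to 0.875 m from the base axis. Payload 4.7 kg.
Tool frame: the origin (TCP) lies midway between the tips of the shut fingers; the grasp point (between the pads) lies 19 mm behind it; z points along the fingers, y is the direction in which the jaws open and shut (so a half turn about z gives the same grasp; the last joint's range is limited). The gripper opens to 87 mm and grips with 3 to 60 N. Pads are 19 mm wide; open, the fingers measure 117 mm over their backs; the gripper's body (75 mm by 190 mm) begins 51 mm behind the grasp point.
Start: joints at [-1.094, 0.321, -0.07, 1.45, 0.023, 1.371, -0.057], TCP at [0.29, 0.582, 0.223] pointing down, gripper open.
Joint ranges: [-2.86, 2.86], [-0.3, 2.09], [-1.38, 1.24], [0.06, 2.45], [-1.56, 4.7], [0.09, 2.05], [-2.69, 2.69]. Speed limits (rad/s): [2.57, 2.57, 3.14, 3.14, 3.14, 3.14, 3.14].

## Interface

Orientations are given as a rotation vector (axis times angle).
In Python, from bench import get_state, eyes, job gives the robot as it stands. The module is installed in compiled form; this text tells all that it offers.
- The arm moves only by the shell command python3 -m jog 'ROWS' [FORCE]. ROWS is JSON, a list that holds one entry, the list of rows, each a list of 5 numbers: the opening, from 0 (shut) to 1 (fully open), then the shift along the tool's x, y, z in units of 40 mm (1.0 is 40 mm), then the turn about the tool's z in units of 5 degrees (1.0 is 5 degrees). In form: [[[jaw, dx, dy, dz, turn], ...]]. A call has 1 to 10 rows; each row shifts and turns the commanded pose from where the row before left it, along the tool's axes as they then stand; what a row does not reach is not made up. A row lasts 1/8 s, in which the tool goes at most 62.5 mm and 10.7 degrees, less where a joint would pass 70% of its speed; a pose out of reach is approached as far as the arm can. A call is refused whole if a number of a shift passes 1 or a number of a turn 1, either way. A call with a gripper value outside its range is refused whole. The fingers move at their own pace and stop on an object; FORCE is the grip in N (left out, the last holds). Time passes only in rows, so rows that do not move let the fingers close. It gives the time, the measured TCP pose, the force and the opening at its end, in the units of the state.
- get_state(): the state, without advancing time (a new reading comes with each control period).
- eyes.get_image(name): name is "scene" or "top" or "wrist"; returns (picture, depth): 384x512x3 uint8, red, green, blue; 384x512 float32, m along the optical axis (not along the pixel's ray), 0 where there is no reading.
- eyes.camera_params(name): a dict with "camera_matrix" (3x3 intrinsics, pixels), "pose" (4x4, takes a point from camera to world coordinates); the wrist camera has in their place "mount" (4x4, takes a point from camera to tool coordinates, whose origin is the TCP and whose axes are the flange's). Camera axes: x right, y down, z forward; pixel columns grow to the right and rows downward; lengths in m; the calibration is good to about 2 mm. A picture is of the moment at which its call begins: read the wrist's pose just before it. camera_params takes no time and is no camera call.
- job.close_job(): hands the job in, once; it reports no verdict.
The state is a dict: "time": time; "joint_positions": joint angles; "qd": joint speeds; "joint_torque": joint torques, N m; "position": TCP position; "tool_rot": TCP orientation; "ft_force": force on the tool from outside, world axes, zero at the start; "torque": the same for the moment, N m; "grip_width": opening from 0.0 (shut) to 1.0 (fully open).
Only numpy, scipy, OpenCV 4.12 (cv2) and the standard library are available. Lean on these libraries where they do the work, as an engineer would, in place of code of your own. Each camera call takes 0.05 s, during which the arm holds its last target. There are 200 camera calls.

## Task

The labels must go on a little higher on the next bottles: raise the labeller's head by pushing its hand wheel clockwise (seen from above) through exactly one full turn, so that the handle stops where it began. Push the wheel round by its upright handle with the fingertips, without gripping the handle or shoving it hard, and leave the bottles, the spare label roll and the screwdriver as they stand.

Things in the scene. Friction and masses are not known exactly. Their poses are not given: they have to be found in the camera images.
- labeller: Bench-top bottle labeller, fixed: a lift for the label head (two chromed rods, a lead screw between them) beside a belt conveyor with green guide rails. Origin on the table, on the hand wheel's axis; x points from the wheel to the conveyor, y along the belt, z up. Within 110 mm of the axis nothing stands higher than the wheel's hub except its handle; elsewhere nothing stands above 200 mm.
- hub_top (a point): The hand wheel: plain aluminium, 160 mm across, lying level on top of the lift, with a round rim 16 mm thick and three spokes. It turns about a fixed vertical axis. This point lies on that axis at the top of the hub, 194 mm above the table; the rim's top is 185 mm above the table. z is up; x points from the axis towards the handle and turns with the wheel.
- handle_top (a point): The wheel's upright handle: a black plastic cylinder, 24 mm diameter and 62 mm tall, standing above the rim at the end of one spoke, free to spin on its own spindle; its axis is 66 mm from the wheel's axis. This point is the centre of its top end, 253 mm above the table; the handle reaches down to 191 mm above the table.
- handwheel (a joint): Turn of the hand wheel in rad, growing clockwise seen from above; 2 pi is one turn and raises the label head by 5 mm. It starts anywhere between -2.8 and 2.8 with no stop within several turns either way. Friction holds it where it is left: about 4 N at the handle turns it, and it does not run on by more than a few degrees.
- bottle_a: White plastic bottle, 50 mm diameter, 110 mm tall, standing on the conveyor belt between green guide rails (belt 60 mm above the table), about 190 mm from the wheel's axis. Origin at the centre of its underside. To be left alone.
- bottle_b: A second such bottle, standing farther along the same belt. Origin at the centre of its underside. To be left alone.
- spare_roll: Spare roll of label paper, a ring of 96 mm outside diameter and 50 mm tall, lying flat on the table beside the labeller. Origin at the centre of its underside. To be left alone.
- screwdriver: Screwdriver with a black handle, 190 mm long, lying on the table between the lift and the spare roll. Origin at the underside, about the middle of its length. To be left alone.

How it is judged:
On the way:
1. the fingers, pushing on the handle, have brought it about to the far side of the wheel, half a turn from where it began (distance of handle_top from where it was at the start of the episode above 0.105 m and contact force between the fingers and handle above 0.5 N), for 0.04 s.
At the end, for the whole second after the job is handed in: The hand wheel has turned clockwise through one whole turn from where it began (neither none nor two), stands still, and its handle is within 12 mm (about 10 degrees) of its starting place (distance of handle_top from where it was at the start of the episode below 0.012 m and value of joint handwheel between 3.27 and 9.29 rad and velocity of joint handwheel between -0.05 and 0.05 rad/s); the robot touches nothing.
It fails at once if the handle is gripped or shoved hard: more than 32 N from the fingers (contact force between the fingers and handle above 32 N).
It fails at once if the first bottle is moved more than 15 mm (distance of bottle_a from where it was at the start of the episode above 0.015 m).
It fails at once if the second bottle is moved more than 15 mm (distance of bottle_b from where it was at the start of the episode above 0.015 m).
It fails at once if the spare roll is moved more than 15 mm (distance of spare_roll from where it was at the start of the episode above 0.015 m).
It fails at once if the screwdriver is moved more than 15 mm (distance of screwdriver from where it was at the start of the episode above 0.015 m).
It also fails if it takes over 48 s, if anything falls off the work surface, if the arm or the gripper's body presses on something with over 40 N, if the wrist force passes 120 N, or if a joint passes its speed limit or range.

## Working session

There is one attempt and no reset: what is moved stays moved. The work goes in short steps, Python scripts to look and compute and a shell command to move; the robot and the scene stay as the last step left them, time stands still between calls to the robot, and variables do not carry over. Pictures are saved under pics/ and viewed, about 8 in all and at most 12, crops included, and the job is handed in when it is done.

```bash
mkdir -p pics; cat > h.py <<'E'
import numpy as np, cv2
from bench import get_state, eyes, job
from scipy.spatial.transform import Rotation as R
def grab(n,f):
    p,d=eyes.get_image(n); cv2.imwrite(f'pics/{f}.png',p[:,:,::-1]); np.save(f'pics/{f}.npy',d); return p,d
def world(n,d,u,v):
    c=eyes.camera_params(n); K=np.array(c['camera_matrix']); z=d[int(v),int(u)]
    return (np.array(c['pose'])@np.append(z*np.linalg.inv(K)@[u,v,1],1))[:3]
E
python3 - <<'E'
from h import *
s=get_state(); print(s); print(R.from_rotvec(s['tool_rot']).as_matrix().round(3))
grab('scene','s0'); grab('top','t0')
for n in('scene','top'): print(eyes.camera_params(n))
a=cv2.imread('pics/s0.png');b=cv2.imread('pics/t0.png')
cv2.imwrite('pics/b.png',cv2.resize(b,(800,600)))
E
```

```text
{'time': 0.0, 'joint_positions': array([-1.09388437,  0.32185072, -0.07007067,  1.45168612,  0.02262401,
        1.37081484, -0.05689938]), 'qd': array([ 0.00024704,  0.00045595, -0.0012395 , -0.00091413, -0.00092864,
        0.00017744, -0.00023905]), 'joint_torque': array([ 3.14972767e-04, -4.91296828e+01, -4.03628703e-01, -3.12520552e+01,
       -6.39105379e-02,  4.40708525e-02,  1.70129756e-04]), 'position': array([0.29001082, 0.58108285, 0.22143784]), 'tool_rot': array([-7.20402133e-01, -3.05754159e+00,  3.05484741e-03]), 'ft_force': array([-0.0353817 ,  0.95137522, -0.45180623]), 'torque': array([-0.05783328, -0.05648988, -0.03457636]), 'grip_width': 1.0018828311032948}
[[-0.895  0.446 -0.001]
 [ 0.446  0.895 -0.002]
 [-0.    -0.002 -1.   ]]
{'camera_matrix': array([[482.9631238 ,   0.        , 251.04992394],
       [  0.        , 482.9631238 , 194.7959721 ],
       [  0.        ,   0.        ,   1.        ]]), 'pose': array([[-0.13740128,  0.79550575, -0.59016225,  1.31290803],
       [ 0.99050872,  0.11254831, -0.0789009 ,  0.13460089],
       [ 0.00365565, -0.59540194, -0.80341967,  1.0681114 ],
       [ 0.        ,  0.        ,  0.        ,  1.        ]])}
{'camera_matrix': array([[392.04551054,   0.        , 263.98900078],
       [  0.        , 392.04551054, 190.36043616],
       [  0.        ,   0.        ,   1.        ]]), 'pose': array([[ 0.00822042, -0.99734195,  0.0723979 ,  0.5694722 ],
       [-0.99983737, -0.00935997, -0.01541489,  0.07825886],
       [ 0.01605156, -0.07225941, -0.9972567 ,  1.10662421],
       [ 0.        ,  0.        ,  0.        ,  1.        ]])}
```

View pics/b.png

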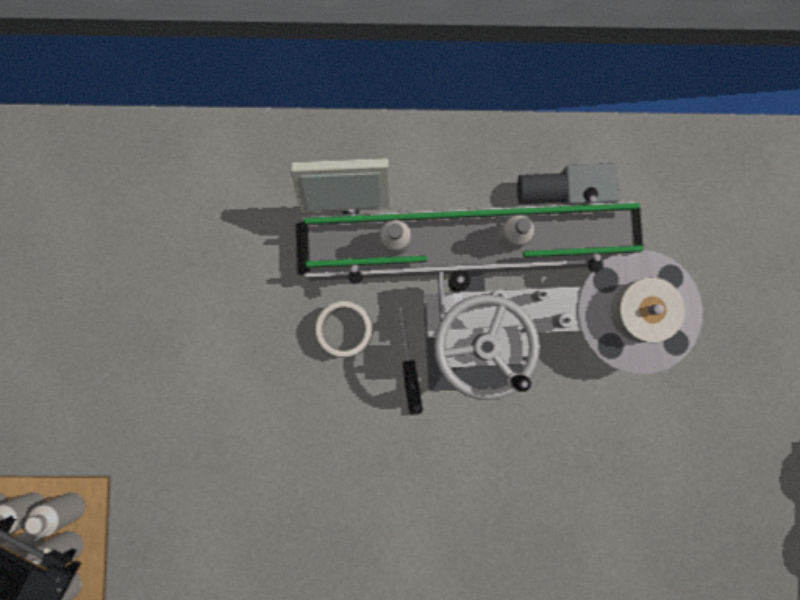

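View pics/s0.png

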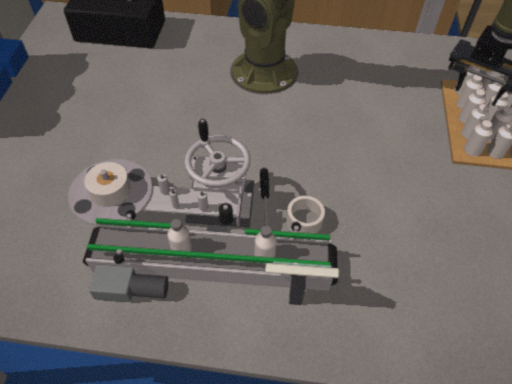

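Top view (800×600): hub is at (487,347) and the handle top is at about (521,383), towards the robot's right. The bottles are at (395,235) and (519,230), the roll at (343,329), and the screwdriver at (410,365). The scene view agrees, with the handle at (203,125).

```bash
cat >> h.py <<'E'
def ray(n,u,v,h):
    c=eyes.camera_params(n); K=np.array(c['camera_matrix']);P=np.array(c['pose'])
    r=P[:3,:3]@np.linalg.inv(K)@[u,v,1]; o=P[:3,3]; return o+r*(h-o[2])/r[2]
E
python3 - <<'E'
from h import *
d=np.load('pics/t0.npy'); b=cv2.imread('pics/t0.png')
print(world('top',d,311.7,222), world('top',d,333.5,245))
c=eyes.camera_params('top');K=np.array(c['camera_matrix']);P=np.array(c['pose'])
v,u=np.mgrid[0:384,0:512]; 
X=np.einsum('ij,jvu->ivu',P[:3,:3]@np.linalg.inv(K),np.stack([u,v,np.ones_like(u)])*d)+P[:3,3][:,None,None]
reg=(u>270)&(u<360)&(v>180)&(v<265)&(d>0)
m=reg&(X[2]>.235)&(X[2]<.27); print('handle',m.sum(),X[:,m].mean(1))
m=reg&(X[2]>.176)&(X[2]<.19);q=X[:2,m].T
A=np.c_[2*q,np.ones(len(q))];s=np.linalg.lstsq(A,(q**2).sum(1),rcond=None)[0];print('rimfit',s[:2],np.sqrt(s[2]+s[0]**2+s[1]**2))
print('hub',ray('top',311.7,222.1,.194),'handle',ray('top',333.4,245,.253))
cv2.imwrite('pics/c.png',cv2.resize(b[170:270,260:370],(770,700)[:2],interpolation=cv2.INTER_CUBIC)[:600])
E
```

```text
[ 0.56300025 -0.04755527  0.19288704] [ 0.51418347 -0.0863853   0.25411296]
handle 94 [ 0.51360814 -0.08695911  0.249732  ]
rimfit [ 0.5644947  -0.04602396] 0.06527386580845769
hub [ 0.56277635 -0.04740189  0.194     ] handle [ 0.51410974 -0.08638284  0.253     ]
```

View pics/c.png

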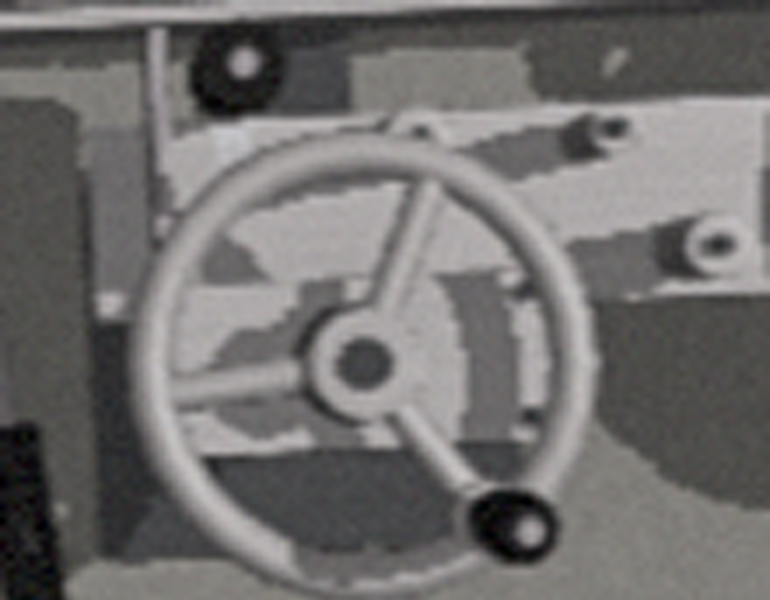

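Measured against the crop: rim centre is about (0.5635,-0.047) and the handle sits at about 218.6°. The fitted radius of 63–65 mm agrees with the 66 mm given. The plan is to hold the fingers 14 mm apart as a cradle that can't grip, and push along tool x.

```bash
cat >> h.py <<'E'
C=np.array([.5635,-.047])
def go(x,y,z,ang):
    s=get_state();M=R.from_rotvec(s['tool_rot']).as_matrix();d=M.T@(np.array([x,y,z])-s['position'])/.04
    a=np.degrees(np.arctan2(M[1,0],M[0,0])); print('t',s['time'],'pos',s['position'].round(4),'ang',a.round(1),'q',s['joint_positions'].round(2),'F',s['ft_force'].round(1),'w',round(s['grip_width'],2))
    print('units',d.round(2),'turn',round(((a-ang+180)%360-180)/5,2))
def behind(phi,gap,sgn=1,z=.215,r=.066):
    p=np.radians(phi);e=np.array([np.cos(p),np.sin(p)]);t=np.array([e[1],-e[0]])
    q=C+r*e-(gap)*t; go(q[0],q[1],z,phi-90+(0 if sgn>0 else 180))
E
python3 -m jog '[[[0.16,0,0,-1,0],[0.16,-0.4,-0.4,-1,0],[0.16,-0.8,-0.8,0,0],[0.16,-0.8,-0.8,0,0],[0.16,-0.8,-0.8,0,0],[0.16,-0.8,-0.8,0,0],[0.16,-0.8,-0.8,0,0],[0.16,-0.8,-0.8,0,0],[0.16,-0.8,-0.8,0,0],[0.16,-0.8,-0.8,0,0]]]'
python3 -c "
from h import *
behind(218.6,.037,z=.28)"
```

```text
time: 1.35
position: [0.4123, 0.2152, 0.3022]
tool_rot: [-0.72, -3.058, 0.0]
ft_force: [0.7, -0.6, -0.4]
grip_width: 0.165
t 1.35 pos [0.4123 0.2152 0.3022] ang 153.5 q [-0.75 -0.11  0.19  1.76  0.02  1.49  0.55] F [ 0.7 -0.6 -0.4] w 0.16
units [-6.45 -6.06  0.56] turn 4.98
```

```bash

python3 -m jog '[[[0.16,-0.8,-0.75,0,0],[0.16,-0.8,-0.75,0,0],[0.16,-0.8,-0.75,0,0],[0.16,-0.8,-0.75,0,0],[0.16,-0.8,-0.75,0,0],[0.16,-0.8,-0.75,0,0],[0.16,-0.8,-0.75,0,0],[0.16,-0.8,-0.75,0,0]]]'
python3 -m jog '[[[0.16,0,0,0,1],[0.16,0,0,0,1],[0.16,0,0,0,1],[0.16,0,0,0,1],[0.16,0,0,0,1],[0.16,0,0,0,0]]]'
python3 -c "
from h import *
behind(218.6,.037)
grab('top','t1');b=cv2.imread('pics/t1.png')
cv2.imwrite('pics/c1.png',cv2.resize(b[170:270,260:370],(770,700),interpolation=cv2.INTER_CUBIC)[:600])"
```

```text
time: 2.35
position: [0.5342, -0.1134, 0.3023]
tool_rot: [-0.72, -3.058, -0.0]
ft_force: [-0.2, 0.7, 0.0]
grip_width: 0.155
time: 3.1
position: [0.5339, -0.1121, 0.3022]
tool_rot: [-1.364, -2.83, 0.0]
ft_force: [0.2, -0.8, -1.0]
grip_width: 0.158
t 3.1 pos [ 0.5339 -0.1121  0.3022] ang 128.5 q [-0.44  0.07  0.64  1.61 -0.04  1.48  0.87] F [ 0.2 -0.8 -1. ] w 0.16
units [-0.12 -0.05  2.18] turn -0.01
```

View pics/c1.png

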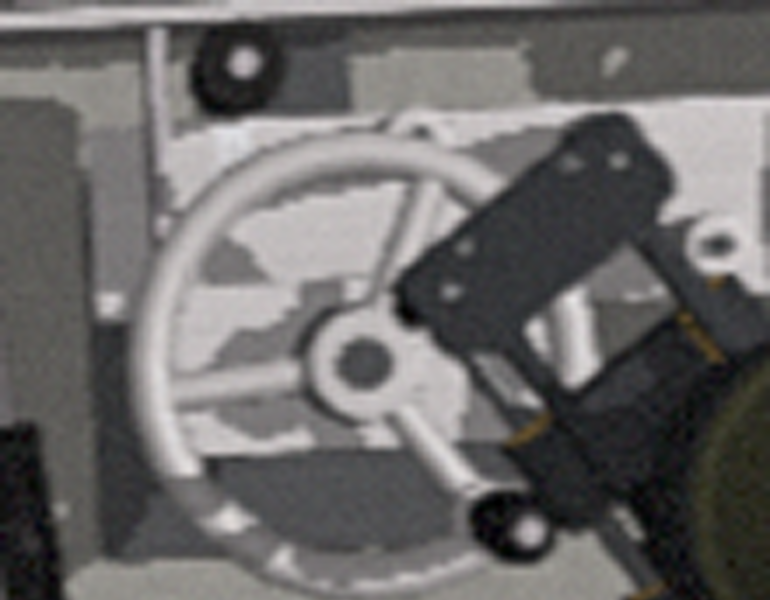

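The gripper is just behind the handle, which is undisturbed at (515,525). q7 is already 0.87, so I'll turn the tool back 180° first and push with −x, which gives the longest single sweep.

```bash

for i in 1 2 3; do python3 -m jog '[[[0.16,0,0,0,-1],[0.16,0,0,0,-1],[0.16,0,0,0,-1],[0.16,0,0,0,-1],[0.16,0,0,0,-1],[0.16,0,0,0,-1],[0.16,0,0,0,-1],[0.16,0,0,0,-1],[0.16,0,0,0,-1],[0.16,0,0,0,-1]]]' >/dev/null; done
python3 -m jog '[[[0.16,0,0,0,-1],[0.16,0,0,0,-1],[0.16,0,0,0,-1],[0.16,0,0,0,-1],[0.16,0,0,0,-1],[0.16,0,0,0,-1],[0.16,0,0,0,0]]]'
python3 -c "
from h import *
behind(218.6,.035,-1)"
```

```text
time: 7.78
position: [0.5959, 0.012, 0.2137]
tool_rot: [2.231, -1.92, -0.048]
ft_force: [-0.4, -0.4, 0.8]
grip_width: 0.158
t 7.775 pos [0.5959 0.012  0.2137] ang -80.9 q [ 0.74  0.74 -1.38  1.43  0.75  1.75  2.69] F [-0.4 -0.4  0.8] w 0.16
units [2.89 1.96 0.61] turn -5.9
```

The turn sense of q7 was the opposite of what I assumed. The arm hit its joint limit and drifted, with no contact force reported at the end of the call. I'll raise it, turn back, and check.

```bash

python3 -m jog '[[[0.16,0,0,-0.5,0.5],[0.16,0,0,-0.8,1],[0.16,0,0,-0.8,1],[0.16,0,0,0,1],[0.16,0,0,0,1],[0.16,0,0,0,1],[0.16,0,0,0,1],[0.16,0,0,0,1],[0.16,0,0,0,1],[0.16,0,0,0,1]]]'
python3 -c "
from h import *
behind(218.6,.035,1,z=.3);s=get_state();print(R.from_rotvec(s['tool_rot']).as_matrix().round(3))
grab('top','t2');b=cv2.imread('pics/t2.png')
cv2.imwrite('pics/c2.png',cv2.resize(b[130:290,220:400],(720,640),interpolation=cv2.INTER_CUBIC)[:600])"
```

```text
time: 9.02
position: [0.6098, 0.0194, 0.2995]
tool_rot: [1.256, -2.67, 0.078]
ft_force: [-0.6, 0.4, -0.2]
grip_width: 0.161
t 9.025 pos [0.6098 0.0194 0.2995] ang -129.4 q [ 0.62  0.61 -1.22  1.26  0.61  1.83  1.96] F [-0.6  0.4 -0.2] w 0.16
units [ 3.74 -0.7   0.7 ] turn 20.4
[[-0.623 -0.768 -0.149]
 [-0.758  0.64  -0.128]
 [ 0.193  0.033 -0.981]]
```

View pics/c2.png

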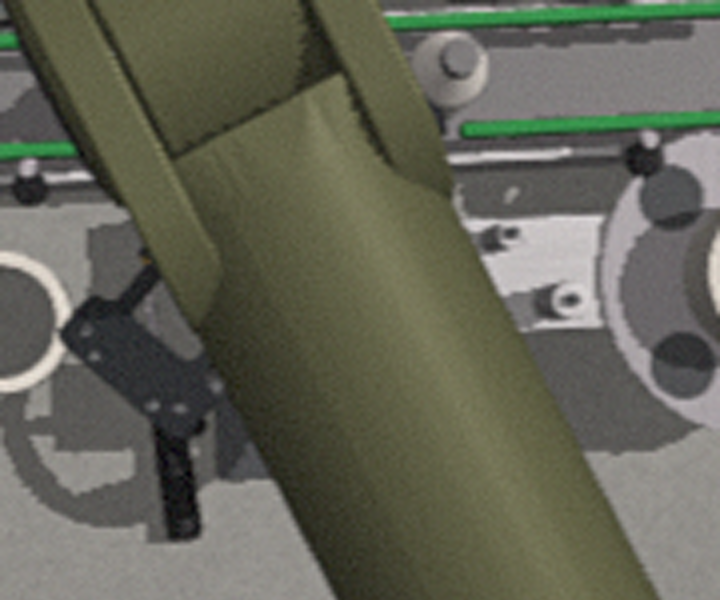

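The arm hides the wheel, and the bottle and screwdriver look unmoved. The tool is tilted about 11° from the limit clipping, so I'll back away from the limit and see if it rights itself.

```bash

python3 -m jog '[[[0.16,0,0,-0.2,1],[0.16,0,0,-0.2,1],[0.16,0,0,0,1],[0.16,0,0,0,1],[0.16,0,0,0,1],[0.16,0,0,0,1],[0.16,0,0,0,1],[0.16,0,0,0,1],[0.16,0,0,0,1],[0.16,0,0,0,0]]]'
python3 -c "
from h import *
behind(218.6,.035,1,z=.3);s=get_state();print(R.from_rotvec(s['tool_rot']).as_matrix().round(3))"
```

```text
time: 10.32
position: [0.612, 0.022, 0.3145]
tool_rot: [0.15, -2.976, 0.182]
ft_force: [-0.2, -0.4, 0.8]
grip_width: 0.163
t 10.325 pos [0.612  0.022  0.3145] ang -174.8 q [ 0.54  0.54 -1.07  1.23  0.52  1.82  1.25] F [-0.2 -0.4  0.8] w 0.16
units [ 2.17 -3.14  1.09] turn 11.33
[[-0.983 -0.109 -0.149]
 [-0.09   0.988 -0.128]
 [ 0.161 -0.113 -0.98 ]]
```

The tilt stays in the commanded pose. That is workable: the body's lowest edge, about 0.27–0.28 m, still clears the 0.253 m handle top. I'll plan with the tilt included.

```bash
cat >> h.py <<'E'
def path(phis,gap,z,sgn=1,turns=None,P=None,M=None,r=.066,zc=.24):
    """rows along handle angles phis with fingers gap behind; prints rows"""
    s=get_state(); P=s['position'].copy(); M=R.from_rotvec(s['tool_rot']).as_matrix()
    z=np.broadcast_to(z,len(phis)); gap=np.broadcast_to(gap,len(phis)); rows=[]
    for i,phi in enumerate(phis):
        p=np.radians(phi);e=np.array([np.cos(p),np.sin(p)]);t=np.array([e[1],-e[0]])
        up=-M[:,2]; q=C+r*e-gap[i]*t-up[:2]/up[2]*(max(zc-z[i],0) if z[i]<.25 else 0)
        want=np.radians(phi-90+(0 if sgn>0 else 180)); a=np.arctan2(M[1,0],M[0,0])
        tu=np.clip(((np.degrees(a-want)+180)%360-180)/5,-1,1).round(2) if turns is None else turns
        d=(M.T@(np.array([*q,z[i]])-P)/.04).round(2); rows.append([.16,*d.tolist(),float(tu)])
        P=P+M@d*.04; M=M@R.from_rotvec([0,0,np.radians(5*tu)]).as_matrix()
    for r_ in rows: print(r_)
def interp(phi,gap,z,n,sgn=1):
    s=get_state();M=R.from_rotvec(s['tool_rot']).as_matrix();P=s['position'].copy();P0=P.copy()
    p=np.radians(phi);e=np.array([np.cos(p),np.sin(p)]);t=np.array([e[1],-e[0]])
    T=np.array([*(C+.066*e-gap*t),z]); 
    for i in range(n):
        a=np.arctan2(M[1,0],M[0,0]);want=np.radians(phi-90+(0 if sgn>0 else 180))
        tu=np.clip(((np.degrees(a-want)+180)%360-180)/5,-1,1).round(2)
        d=(M.T@(P0+(T-P0)*(i+1)/n-P)/.04).round(2); print([.16,*d.tolist(),float(tu)])
        P=P+M@d*.04; M=M@R.from_rotvec([0,0,np.radians(5*tu)]).as_matrix()
E
python3 -c "
from h import *
interp(218.6,.042,.30,12)"
```

```text
[0.16, 0.17, -0.27, 0.09, 1.0]
[0.16, 0.15, -0.29, 0.09, 1.0]
[0.16, 0.12, -0.3, 0.09, 1.0]
[0.16, 0.1, -0.31, 0.09, 1.0]
[0.16, 0.07, -0.32, 0.09, 1.0]
[0.16, 0.04, -0.32, 0.09, 1.0]
[0.16, 0.01, -0.32, 0.09, 1.0]
[0.16, -0.01, -0.33, 0.1, 1.0]
[0.16, -0.05, -0.32, 0.09, 1.0]
[0.16, -0.07, -0.32, 0.09, 1.0]
[0.16, -0.1, -0.3, 0.09, 1.0]
[0.16, -0.12, -0.3, 0.09, 0.43]
```

```bash

python3 -m jog '[[[0.16,0.17,-0.27,0.09,1],[0.16,0.15,-0.29,0.09,1],[0.16,0.12,-0.3,0.09,1],[0.16,0.1,-0.31,0.09,1],[0.16,0.07,-0.32,0.09,1],[0.16,0.04,-0.32,0.09,1]]]' >/dev/null
python3 -m jog '[[[0.16,0.01,-0.32,0.09,1],[0.16,-0.01,-0.33,0.1,1],[0.16,-0.05,-0.32,0.09,1],[0.16,-0.07,-0.32,0.09,1],[0.16,-0.1,-0.3,0.09,1],[0.16,-0.12,-0.3,0.09,0.4],[0.16,0,0,0,0]]]'
python3 -c "
from h import *
go(.54,-.12,.3,128.6);s=get_state();print(R.from_rotvec(s['tool_rot']).as_matrix().round(3))
grab('top','t3');b=cv2.imread('pics/t3.png')
cv2.imwrite('pics/c3.png',cv2.resize(b[170:270,260:370],(770,700),interpolation=cv2.INTER_CUBIC)[:600])
interp(218.6,.040,.226,3)"
```

```text
time: 11.95
position: [0.5375, -0.1216, 0.2987]
tool_rot: [-1.318, -2.748, 0.28]
ft_force: [-0.4, 1.7, -0.5]
grip_width: 0.16
t 11.95 pos [ 0.5375 -0.1216  0.2987] ang 128.8 q [ 0.8   0.29 -0.9   1.45  0.34  1.67  0.59] F [-0.4  1.7 -0.5] w 0.16
units [-0.01  0.06 -0.05] turn 0.04
[[-0.626  0.765 -0.151]
 [ 0.779  0.613 -0.129]
 [-0.006 -0.199 -0.98 ]]
[0.16, 0.02, 0.12, 0.59, 0.05]
[0.16, 0.01, 0.12, 0.6, 0.0]
[0.16, 0.02, 0.12, 0.59, 0.0]
```

View pics/c3.png

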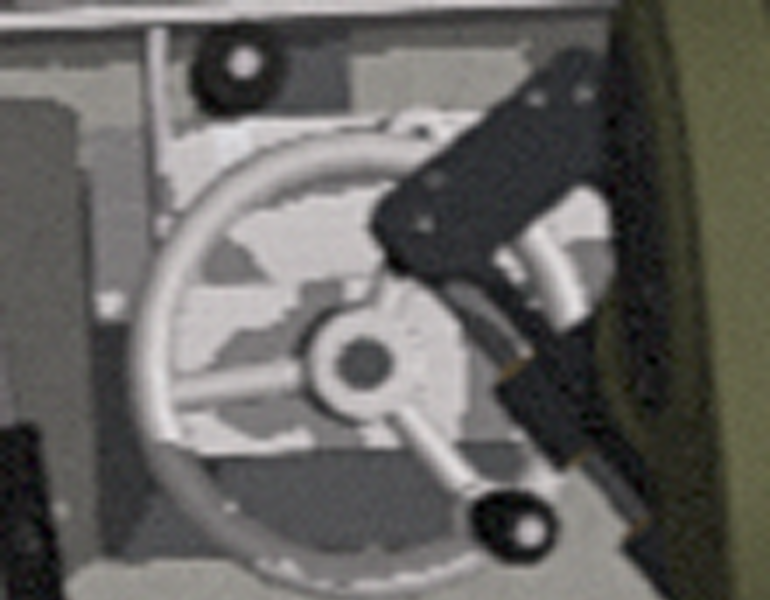

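The handle hasn't moved: it's still at (515,525) in the same crop. Descending behind it.

```bash

python3 -m jog '[[[0.16,0.02,0.12,0.6,0],[0.16,0.02,0.12,0.6,0],[0.16,0.02,0.12,0.6,0],[0.16,0,0,0,0]]]'
python3 -c "
from h import *
path([218.6]*3+[213.6,208.6,203.6,198.6,193.6],[.034,.028,.022]+[.019]*5,.226)"
```

```text
time: 12.5
position: [0.5356, -0.118, 0.2234]
tool_rot: [-1.312, -2.747, 0.279]
ft_force: [1.1, -0.7, 0.5]
grip_width: 0.16
[0.16, 0.1, -0.08, -0.05, 0.07]
[0.16, 0.15, -0.0, -0.0, 0.0]
[0.16, 0.15, -0.0, -0.0, 0.0]
[0.16, 0.22, -0.03, 0.01, 1.0]
[0.16, 0.15, -0.04, -0.0, 1.0]
[0.16, 0.14, -0.03, 0.0, 1.0]
[0.16, 0.15, -0.04, -0.0, 1.0]
[0.16, 0.14, -0.04, -0.0, 1.0]
```

```bash

python3 -m jog '[[[0.16,0.1,-0.08,-0.05,0],[0.16,0.15,0,0,0],[0.16,0.15,0,0,0],[0.16,0.2,-0.03,0,1],[0.16,0.15,-0.04,0,1],[0.16,0.15,-0.04,0,1],[0.16,0.15,-0.04,0,1]]]'
python3 -c "
from h import *
go(.5,0,.2,0)
b=grab('wrist','w4')[0]
path(198.6-5*np.arange(1,11),.019,.226)"
```

```text
time: 13.38
position: [0.5054, -0.0913, 0.2288]
tool_rot: [-1.8, -2.501, 0.304]
ft_force: [-0.6, -4.0, 2.3]
grip_width: 0.159
t 13.375 pos [ 0.5054 -0.0913  0.2288] ang 108.9 q [ 0.79  0.22 -0.87  1.65  0.29  1.51  0.2 ] F [-0.6 -4.   2.3] w 0.16
units [2.25 0.7  0.42] turn 21.79
[0.16, 0.2, -0.01, 0.06, 1.0]
[0.16, 0.15, -0.03, -0.01, 1.0]
[0.16, 0.14, -0.04, -0.01, 1.0]
[0.16, 0.15, -0.04, -0.01, 1.0]
[0.16, 0.14, -0.03, -0.02, 1.0]
[0.16, 0.15, -0.04, -0.01, 1.0]
[0.16, 0.14, -0.04, -0.02, 1.0]
[0.16, 0.14, -0.03, -0.02, 1.0]
[0.16, 0.15, -0.04, -0.03, 1.0]
[0.16, 0.14, -0.04, -0.02, 1.0]
```

View pics/w4.png

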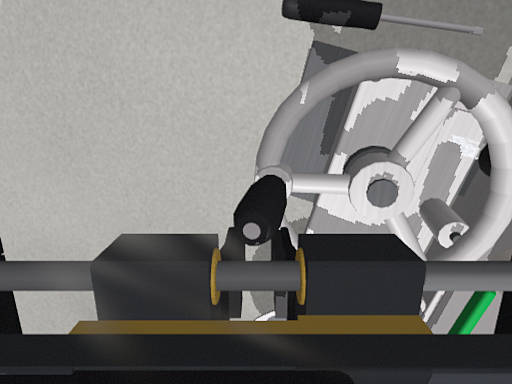

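The wrist view shows the handle, top at (252,230), seated between the two fingertips. The force is about 4 N, so contact is good. Continuing the sweep.

```bash

python3 -m jog '[[[0.16,0.18,-0.02,0.06,1],[0.16,0.15,-0.03,-0.01,1],[0.16,0.15,-0.04,-0.01,1],[0.16,0.15,-0.04,-0.01,1],[0.16,0.14,-0.03,-0.02,1],[0.16,0.15,-0.04,-0.01,1],[0.16,0.14,-0.04,-0.02,1],[0.16,0.14,-0.03,-0.02,1],[0.16,0.15,-0.04,-0.03,1],[0.16,0.14,-0.04,-0.02,1]]]'
python3 -c "
from h import *
go(.5,0,.2,0)
path(148.6-5*np.arange(1,11),.019,.228)"
```

```text
time: 14.68
position: [0.4945, -0.0313, 0.2259]
tool_rot: [2.691, 1.512, -0.307]
ft_force: [-2.6, -4.4, 1.3]
grip_width: 0.161
t 14.675 pos [ 0.4945 -0.0313  0.2259] ang 59.0 q [ 0.65  0.18 -0.81  1.68  0.24  1.51 -0.75] F [-2.6 -4.4  1.3] w 0.16
units [ 0.85 -0.25  0.51] turn 11.8
[0.16, 0.16, -0.03, -0.08, 1.0]
[0.16, 0.15, -0.04, -0.03, 1.0]
[0.16, 0.14, -0.03, -0.03, 1.0]
[0.16, 0.14, -0.04, -0.03, 1.0]
[0.16, 0.14, -0.03, -0.03, 1.0]
[0.16, 0.15, -0.04, -0.03, 0.98]
[0.16, 0.14, -0.03, -0.03, 0.98]
[0.16, 0.14, -0.03, -0.03, 0.98]
[0.16, 0.14, -0.04, -0.03, 0.99]
[0.16, 0.15, -0.03, -0.03, 0.99]
```

```bash

python3 -m jog '[[[0.16,0.16,-0.03,-0.06,1],[0.16,0.15,-0.04,-0.03,1],[0.16,0.14,-0.03,-0.03,1],[0.16,0.14,-0.04,-0.03,1],[0.16,0.14,-0.03,-0.03,1],[0.16,0.15,-0.04,-0.03,1],[0.16,0.14,-0.03,-0.03,1],[0.16,0.14,-0.03,-0.03,1],[0.16,0.14,-0.04,-0.03,1],[0.16,0.15,-0.03,-0.03,1]]]'
python3 -c "
from h import *
go(.5,0,.2,0)
path(98.6-5*np.arange(1,11),.019,.228)"
```

```text
time: 15.92
position: [0.5316, 0.0138, 0.2262]
tool_rot: [3.004, 0.228, -0.252]
ft_force: [-3.3, -3.2, -2.9]
grip_width: 0.157
t 15.925 pos [0.5316 0.0138 0.2262] ang 8.1 q [ 0.46  0.27 -0.73  1.59  0.27  1.54 -1.72] F [-3.3 -3.2 -2.9] w 0.16
units [-0.71  0.14  0.81] turn 1.63
[0.16, 0.17, -0.02, -0.08, 0.91]
[0.16, 0.14, -0.04, -0.03, 0.99]
[0.16, 0.14, -0.03, -0.02, 0.99]
[0.16, 0.15, -0.03, -0.03, 1.0]
[0.16, 0.14, -0.03, -0.02, 1.0]
[0.16, 0.15, -0.03, -0.03, 1.0]
[0.16, 0.14, -0.03, -0.02, 1.0]
[0.16, 0.15, -0.04, -0.02, 1.0]
[0.16, 0.14, -0.03, -0.01, 1.0]
[0.16, 0.15, -0.03, -0.02, 1.0]
```

```bash

python3 -m jog '[[[0.16,0.17,-0.02,-0.06,1],[0.16,0.14,-0.04,-0.03,1],[0.16,0.14,-0.03,-0.02,1],[0.16,0.15,-0.03,-0.03,1],[0.16,0.14,-0.03,-0.02,1],[0.16,0.15,-0.03,-0.03,1],[0.16,0.14,-0.03,-0.02,1]]]'
python3 -c "
from h import *
go(.5,0,.2,0)
path(63.6-5*np.arange(1,5),.02,.228,turns=0)"
```

```text
time: 16.8
position: [0.5735, 0.0209, 0.2275]
tool_rot: [2.898, -0.674, -0.185]
ft_force: [-5.0, 0.7, -2.8]
grip_width: 0.157
t 16.8 pos [0.5735 0.0209 0.2275] ang -26.6 q [ 0.35  0.35 -0.63  1.48  0.29  1.57 -2.33] F [-5.   0.7 -2.8] w 0.16
units [-1.34  1.12  1.03] turn -5.33
[0.16, 0.15, 0.0, -0.03, 0.0]
[0.16, 0.15, -0.02, -0.01, 0.0]
[0.16, 0.15, -0.01, -0.02, 0.0]
[0.16, 0.15, 0.01, -0.01, 0.0]
```

```bash

python3 -m jog '[[[0.16,0.15,0,-0.03,0],[0.16,0.15,-0.01,-0.01,0],[0.16,0.15,-0.01,-0.01,0],[0.16,0.15,0.01,-0.01,0],[0.16,0,0,0,0],[0.16,-0.4,0,0,0],[0.16,-0.4,0,0,0],[0.16,0,0,-1,0],[0.16,0,0,-0.8,0],[0.16,0,0,0,-1]]]'
python3 -c "
from h import *
go(.5,0,.2,0)
grab('scene','s5');grab('wrist','w5')
a=cv2.imread('pics/s5.png');b=cv2.imread('pics/w5.png')
cv2.imwrite('pics/c5.png',np.hstack([cv2.resize(a[90:230,80:300],(400,255)),cv2.resize(b,(400,255))]))"
```

```text
time: 18.05
position: [0.5806, 0.0349, 0.3059]
tool_rot: [2.933, -0.543, -0.177]
ft_force: [-0.1, 0.2, -2.2]
grip_width: 0.161
t 18.05 pos [0.5806 0.0349 0.3059] ang -21.4 q [ 0.33  0.34 -0.66  1.34  0.28  1.71 -2.24] F [-0.1  0.2 -2.2] w 0.16
units [-1.32  1.05  3.  ] turn -4.28
```

View pics/c5.png

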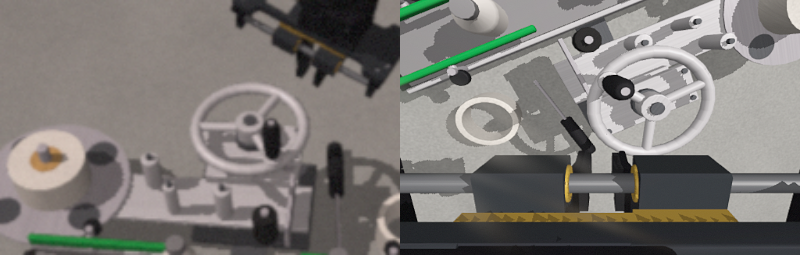

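The scene crop shows the handle top at (269,122), i.e. full image (228,157). It is now on the conveyor side, clear of the gripper.

```bash

python3 -c "
from h import *
h=ray('scene',228,158.5,.253);d=np.load('pics/s5.npy');h2=world('scene',d,228,159);print(h,h2)
h0=ray('scene',203,121.5,.253);print('start check',h0,np.degrees(np.arctan2(*(h0[:2]-C)[::-1])))
for q in(h,h2):print(np.degrees(np.arctan2(*(q[:2]-C)[::-1])),np.hypot(*(q[:2]-C)))
interp(45,.055,.305,36,-1)"
```

```text
[ 0.62181619 -0.01001344  0.253     ] [ 0.62312319 -0.00979986  0.2528371 ]
start check [ 0.5163088  -0.08765324  0.253     ] -139.25647907930815
32.38457717833995 0.06905638165836724
31.96089299287498 0.0702764165777094
[0.16, -0.01, -0.0, -0.0, -1.0]
[0.16, -0.0, -0.0, -0.0, -1.0]
[0.16, -0.01, -0.0, -0.0, -1.0]
[0.16, -0.01, -0.01, -0.0, -1.0]
[0.16, -0.0, 0.0, -0.0, -1.0]
[0.16, -0.01, -0.0, -0.0, -1.0]
[0.16, -0.0, -0.01, -0.0, -1.0]
[0.16, -0.01, -0.0, -0.01, -1.0]
[0.16, -0.0, -0.0, 0.0, -1.0]
[0.16, -0.01, -0.01, 0.0, -1.0]
[0.16, -0.0, -0.01, 0.0, -1.0]
[0.16, -0.0, -0.0, 0.0, -1.0]
[0.16, -0.01, -0.01, 0.0, -1.0]
[0.16, 0.0, -0.0, 0.0, -1.0]
[0.16, -0.0, -0.01, 0.0, -1.0]
[0.16, -0.0, -0.01, -0.0, -1.0]
[0.16, -0.0, -0.0, -0.0, -1.0]
[0.16, -0.0, -0.01, -0.0, -1.0]
[0.16, -0.0, -0.01, -0.0, -1.0]
[0.16, -0.0, -0.0, -0.0, -1.0]
[0.16, 0.0, -0.01, -0.0, -1.0]
[0.16, 0.0, -0.01, -0.0, -1.0]
[0.16, 0.01, -0.0, -0.0, -1.0]
[0.16, -0.0, -0.01, -0.01, -1.0]
[0.16, 0.0, -0.0, 0.0, -1.0]
[0.16, 0.01, -0.01, 0.0, -1.0]
[0.16, 0.0, -0.0, 0.0, -1.0]
[0.16, 0.01, -0.01, 0.0, -1.0]
[0.16, 0.0, 0.0, 0.0, -1.0]
[0.16, 0.01, -0.0, 0.0, -1.0]
[0.16, 0.01, -0.01, 0.0, -1.0]
[0.16, 0.0, 0.0, -0.0, -0.23]
[0.16, 0.01, -0.0, -0.0, -0.01]
[0.16, 0.0, -0.0, -0.0, 0.0]
[0.16, 0.01, -0.0, -0.0, 0.0]
[0.16, 0.01, -0.01, -0.0, 0.0]
```

```bash

for i in 1 2; do python3 -m jog '[[[0.16,0,0,0,-1],[0.16,0,0,0,-1],[0.16,0,0,0,-1],[0.16,0,0,0,-1],[0.16,0,0,0,-1],[0.16,0,0,0,-1],[0.16,0,0,0,-1],[0.16,0,0,0,-1],[0.16,0,0,0,-1],[0.16,0,0,0,-1]]]' |grep -E 'time|pos'; done
python3 -m jog '[[[0.16,0,0,0,-1],[0.16,0,0,0,-1],[0.16,0,0,0,-1],[0.16,0,0,0,-1],[0.16,0,0,0,-1],[0.16,0,0,0,-1],[0.16,0,0,0,-1],[0.16,0,0,0,-1],[0.16,0,0,0,-1]]]'
python3 -c "
from h import *
go(.5,0,.2,123)
s=get_state();print(R.from_rotvec(s['tool_rot']).as_matrix()[:,2].round(3))
interp(33,.045,.228,4,-1)"
```

```text
time: 19.4
position: [0.5792, 0.0333, 0.3019]
time: 20.65
position: [0.5792, 0.0333, 0.3019]
time: 21.78
position: [0.5793, 0.0333, 0.3018]
tool_rot: [-1.437, -2.697, 0.286]
ft_force: [-0.5, -0.1, -1.2]
grip_width: 0.162
t 21.775 pos [0.5793 0.0333 0.3018] ang 124.0 q [ 0.59  0.47 -1.09  1.34  0.47  1.77  0.15] F [-0.5 -0.1 -1.2] w 0.16
units [ 0.48 -1.57  2.9 ] turn 0.21
[-0.151 -0.13  -0.98 ]
[0.16, -0.08, 0.15, 0.44, 0.21]
[0.16, -0.07, 0.14, 0.45, 0.0]
[0.16, -0.07, 0.15, 0.44, 0.0]
[0.16, -0.08, 0.15, 0.44, 0.0]
```

```bash

python3 -m jog '[[[0.16,-0.08,0.15,0.44,0],[0.16,-0.07,0.15,0.44,0],[0.16,-0.07,0.15,0.44,0],[0.16,-0.08,0.15,0.44,0],[0.16,0,0,0,0]]]'
python3 -c "
from h import *
go(.5,0,.2,0)
path([33]*4+list(33-5*np.arange(1,7)),[.038,.031,.025,.02]+[.019]*6,.228,-1)"
```

```text
time: 22.4
position: [0.5948, 0.0265, 0.2263]
tool_rot: [-1.438, -2.692, 0.287]
ft_force: [0.5, -0.6, 0.2]
grip_width: 0.16
t 22.4 pos [0.5948 0.0265 0.2263] ang 123.9 q [ 0.58  0.54 -1.06  1.41  0.52  1.65  0.12] F [ 0.5 -0.6  0.2] w 0.16
units [ 0.79 -2.16  1.1 ] turn 24.78
[0.16, -0.17, -0.08, -0.02, 0.18]
[0.16, -0.18, 0.0, 0.0, 0.0]
[0.16, -0.15, 0.0, 0.0, 0.0]
[0.16, -0.12, 0.0, 0.01, 0.0]
[0.16, -0.17, 0.04, -0.01, 1.0]
[0.16, -0.15, 0.03, 0.0, 1.0]
[0.16, -0.14, 0.04, 0.0, 1.0]
[0.16, -0.15, 0.04, 0.01, 1.0]
[0.16, -0.14, 0.03, 0.01, 1.0]
[0.16, -0.15, 0.04, 0.01, 1.0]
```

```bash

python3 -m jog '[[[0.16,-0.16,-0.08,-0.02,0],[0.16,-0.15,0,0,0],[0.16,-0.15,0,0,0],[0.16,-0.15,0,0,0],[0.16,-0.17,0.04,0,1],[0.16,-0.15,0.03,0,1],[0.16,-0.14,0.04,0,1],[0.16,-0.15,0.04,0.01,1],[0.16,-0.14,0.03,0.01,1],[0.16,-0.15,0.04,0.01,1]]]'
python3 -c "
from h import *
go(.5,0,.2,0);grab('wrist','w6')
path(3-5*np.arange(1,11),.019,.228,-1)"
```

```text
time: 23.65
position: [0.6272, -0.0224, 0.2302]
tool_rot: [-2.119, -2.264, 0.306]
ft_force: [-2.0, 3.8, 1.0]
grip_width: 0.156
t 23.65 pos [ 0.6272 -0.0224  0.2302] ang 94.3 q [ 0.55  0.55 -0.93  1.33  0.5   1.66 -0.28] F [-2.   3.8  1. ] w 0.16
units [ 0.88 -2.98  1.15] turn 18.87
[0.16, -0.19, 0.01, 0.08, 1.0]
[0.16, -0.15, 0.04, 0.01, 1.0]
[0.16, -0.14, 0.03, 0.02, 1.0]
[0.16, -0.15, 0.04, 0.01, 1.0]
[0.16, -0.14, 0.03, 0.02, 1.0]
[0.16, -0.15, 0.04, 0.03, 1.0]
[0.16, -0.14, 0.03, 0.02, 1.0]
[0.16, -0.14, 0.04, 0.03, 1.0]
[0.16, -0.15, 0.03, 0.02, 1.0]
[0.16, -0.14, 0.04, 0.03, 1.0]
```

View pics/w6.png

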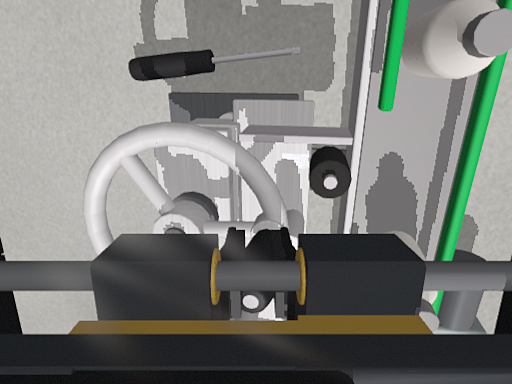

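The handle top at (252,300) sits centred between the fingers on the −x side. Force is about 4 N. Continuing.

```bash

python3 -m jog '[[[0.16,-0.18,0.02,0.07,1],[0.16,-0.15,0.04,0.01,1],[0.16,-0.14,0.03,0.02,1],[0.16,-0.15,0.04,0.01,1],[0.16,-0.14,0.03,0.02,1],[0.16,-0.15,0.04,0.03,1],[0.16,-0.14,0.03,0.02,1],[0.16,-0.14,0.04,0.03,1],[0.16,-0.15,0.03,0.02,1],[0.16,-0.14,0.04,0.03,1]]]'
python3 -c "
from h import *
go(.5,0,.2,0)
path(-47-5*np.arange(1,11),.019,.228,-1)"
```

```text
time: 24.95
position: [0.6228, -0.083, 0.2283]
tool_rot: [2.845, 1.144, -0.285]
ft_force: [2.5, 3.2, -0.4]
grip_width: 0.157
t 24.95 pos [ 0.6228 -0.083   0.2283] ang 43.9 q [ 0.55  0.48 -0.76  1.35  0.42  1.6  -1.01] F [ 2.5  3.2 -0.4] w 0.16
units [-0.62 -3.61  0.88] turn 8.78
[0.16, -0.2, 0.01, 0.05, 1.0]
[0.16, -0.14, 0.03, 0.02, 1.0]
[0.16, -0.14, 0.04, 0.03, 1.0]
[0.16, -0.15, 0.03, 0.03, 1.0]
[0.16, -0.14, 0.03, 0.03, 1.0]
[0.16, -0.14, 0.03, 0.03, 1.0]
[0.16, -0.15, 0.03, 0.03, 1.0]
[0.16, -0.14, 0.04, 0.03, 1.0]
[0.16, -0.14, 0.03, 0.02, 1.0]
[0.16, -0.15, 0.03, 0.03, 1.0]
```

```bash

python3 -m jog '[[[0.16,-0.18,0.02,0.05,1],[0.16,-0.14,0.03,0.02,1],[0.16,-0.14,0.04,0.03,1],[0.16,-0.15,0.03,0.03,1],[0.16,-0.14,0.03,0.03,1],[0.16,-0.14,0.03,0.03,1],[0.16,-0.15,0.03,0.03,1],[0.16,-0.14,0.04,0.03,1],[0.16,-0.14,0.03,0.02,1],[0.16,-0.15,0.03,0.03,1]]]'
python3 -c "
from h import *
go(.5,0,.2,0)
path(-97-5*np.arange(1,8),.019,.228,-1)"
```

```text
time: 26.2
position: [0.5741, -0.1175, 0.2288]
tool_rot: [2.993, -0.163, -0.209]
ft_force: [4.3, 1.0, 0.9]
grip_width: 0.162
t 26.2 pos [ 0.5741 -0.1175  0.2288] ang -6.8 q [ 0.56  0.34 -0.62  1.48  0.32  1.54 -1.77] F [4.3 1.  0.9] w 0.16
units [-2.07 -2.81  0.6 ] turn -1.36
[0.16, -0.18, 0.0, 0.04, 1.0]
[0.16, -0.15, 0.04, 0.03, 1.0]
[0.16, -0.14, 0.03, 0.02, 1.0]
[0.16, -0.15, 0.03, 0.02, 1.0]
[0.16, -0.14, 0.03, 0.01, 1.0]
[0.16, -0.15, 0.03, 0.02, 1.0]
[0.16, -0.14, 0.04, 0.01, 1.0]
```

```bash

python3 -m jog '[[[0.16,-0.17,0.01,0.04,1],[0.16,-0.15,0.04,0.03,1],[0.16,-0.14,0.03,0.02,1],[0.16,-0.15,0.03,0.02,1],[0.16,-0.14,0.03,0.01,1],[0.16,-0.12,0.03,0.02,1],[0.16,-0.1,0.03,0.01,0.8],[0.16,0,0,0,0]]]'
python3 -c "
from h import *
go(.5,0,.2,0)
grab('scene','s7');grab('top','t7');a=cv2.imread('pics/s7.png');o=cv2.imread('pics/s0.png')
f=lambda q:cv2.resize(q[95:195,165:265],(400,400),interpolation=cv2.INTER_CUBIC)
cv2.imwrite('pics/c7.png',np.hstack([f(o),f(a)]))"
```

```text
time: 27.2
position: [0.5339, -0.1136, 0.2285]
tool_rot: [2.784, -1.017, -0.139]
ft_force: [4.6, -2.5, 3.7]
grip_width: 0.157
t 27.2 pos [ 0.5339 -0.1136  0.2285] ang -40.3 q [ 0.54  0.24 -0.55  1.59  0.25  1.5  -2.32] F [ 4.6 -2.5  3.7] w 0.16
units [-2.46 -1.74  0.45] turn -8.06
```

View pics/c7.png

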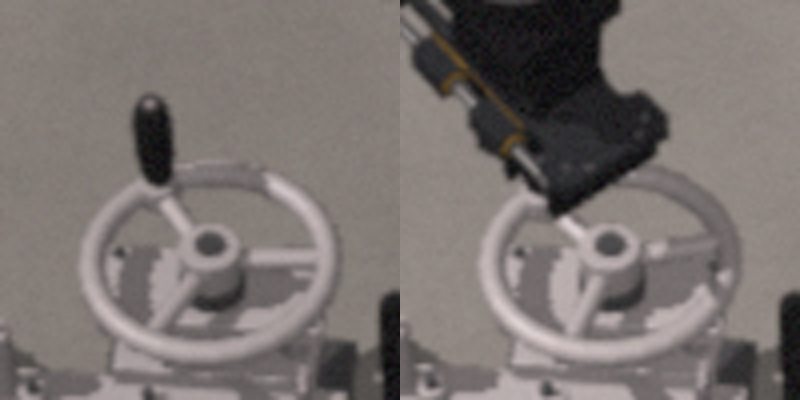

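The spokes against the start picture, right end (315,243) vs (312,257) and lower left (178,330) vs (160,322), show about 10° still to go. I'll finish gently, back off and look.

```bash

python3 -m jog '[[[0.16,-0.08,0.02,0.01,0.5],[0.16,-0.08,0.02,0.01,0.5],[0.16,-0.06,0.02,0.01,0.4],[0.16,-0.04,0.01,0,0],[0.16,0,0,0,0],[0.16,0.4,0,0,0],[0.16,0.5,0,0,0],[0.16,0,0,-1,0],[0.16,0,0,-1,0],[0.16,0,0,0,0]]]'
python3 -c "
from h import *
go(.5,0,.2,0)
grab('top','t8');grab('scene','s8');a=cv2.imread('pics/t8.png');o=cv2.imread('pics/t0.png')
f=lambda q:cv2.resize(q[170:270,265:365],(400,400),interpolation=cv2.INTER_CUBIC)
g=lambda q:cv2.resize(q[95:145,165:265],(400,200),interpolation=cv2.INTER_CUBIC)
cv2.imwrite('pics/c8.png',np.vstack([np.hstack([f(o),f(a)]),np.hstack([g(cv2.imread('pics/s0.png')),g(cv2.imread('pics/s8.png'))])]))"
```

```text
time: 28.55
position: [0.5606, -0.1231, 0.3066]
tool_rot: [2.714, -1.184, -0.128]
ft_force: [-0.1, 0.5, -0.1]
grip_width: 0.158
t 28.55 pos [ 0.5606 -0.1231  0.3066] ang -47.2 q [ 0.51  0.27 -0.53  1.39  0.26  1.66 -2.41] F [-0.1  0.5 -0.1] w 0.16
units [-3.27 -1.49  2.45] turn -9.44
```

View pics/c8.png

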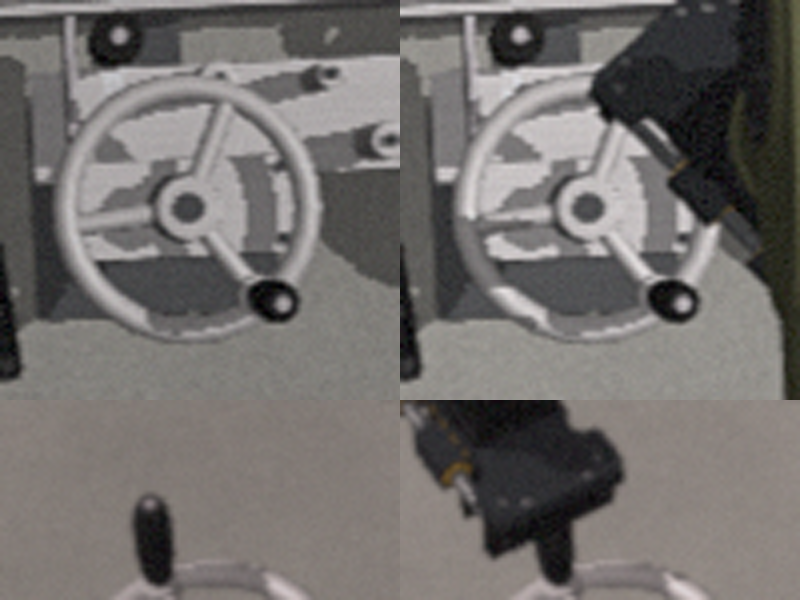

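The handle top is now at (673,299) in the right panel against (273,300) in the start panel, so it is about 1 mm or less from its starting place. The gripper is clear at z = 0.307 m, so I'm handing in.

```bash
python3 -c "
from h import *
a=cv2.imread('pics/s0.png').astype(int);b=cv2.imread('pics/s8.png').astype(int)
for n,(x0,x1,y0,y1) in dict(bottles=(165,285,215,265),roll=(285,328,195,235),driver=(258,275,165,230)).items(): print(n,np.abs(a-b)[y0:y1,x0:x1].mean().round(1))
job.close_job()"
```

```text
bottles 7.7
roll 15.2
driver 6.5
the job is handed in; nothing more can be done
```

I pushed the hand wheel clockwise through one full turn by its handle and handed the job in at about 28.6 s. The 14 mm jaw gap was too narrow to grip the handle. I pushed about 186°, then lifted, turned the tool and pushed the rest.

**Last checks:**
- **Handle position:** in the top view it stands within about 1 mm of where it began.
- **Forces:** the wrist force was 4–7 N at the readings between moves while pushing. I did not log it within moves.
- **Robot:** the gripper ended clear of everything, at z = 0.307 m, with no force on it.

**What went wrong or was not settled:**
- **Wrist limit:** early on I took the last joint's turn sense the wrong way. The wrist reached its range limit, and the tool drifted about 90 mm down and sideways over the wheel. It took on an 11° tilt that stayed for the rest of the job. I saw no contact force afterwards, and a picture showed the handle had not moved.
- **Other objects:** my last scene comparison for the bottles, roll and screwdriver is inconclusive. The roll's area changed most (15 grey levels, against 6–8 for the others), and I did not look at why; the arm's shadow is a possible cause. I did not measure their positions at the end, but the fingers never went near them.

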